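Make up two bench kits from the stock on the mat

ROBOT

A 6-joint arm with a two-finger parallel gripper is mounted at the origin on the work surface. World frame = base frame: x ahead of the robot, y to its left, z up, the work surface at z = 0. Lengths are in m, angles in degrees, forces in N, time in s.
With the tool pointing down it reaches from about 0.35 to 0.725 m from the base axis. Payload 6 kg.
Tool frame: the origin (TCP) lies where the fingers leave the gripper's body, on its centre line; the fingertips stand 73 mm ahead of it and the grasp point (between the pads) lies 54 mm ahead of it (r.finger_overhang is the distance from the TCP to the fingertips, in m); z points along the fingers, y is the line along which they close (so a half turn about z gives the same grasp; the last joint's range is limited). The gripper opens to 85 mm and grips with 20 to 120 N. Pads are 22 mm wide; open, the fingers measure 114 mm over their backs; the gripper's body (76 mm by 85 mm) begins 54 mm behind the grasp point. The pads swing forward as they close: fully open they stand 13 mm farther back than shut.
Start: joints at [-47.859, 2.303, 4.859, 0, -92.561, -19.12], TCP at [0.235, -0.552, 0.304] pointing down, gripper open.
Joint ranges: [-146.85, 146.85], [-73.84, 115.35], [-62.03, 85.46], [-188.31, 113.3], [-161.28, -10.13], [-171.36, 171.36]. Speed limits (degrees/s): [147.25, 147.25, 172.46, 180, 180, 180].

INTERFACE

Orientations are given as [roll, pitch, yaw] about the fixed x, y, z axes, in that order (R = Rz(yaw) Ry(pitch) Rx(roll)).
In Python, from bench import r, let_go, close_gripper, cams, models, read_time_s, read_q, read_qd, read_joint_efforts, read_ee_pos, read_orientation, read_contact_force, read_torque, read_width, read_gripper_force gives the robot as it stands. Calls block until the motion is done:
- r.movep(position, orientation): joint-space move of the TCP to a pose.
- r.line_to(position, vel=0.15, rot=None): straight line of the TCP; rot=None keeps the orientation; vel is the mean speed in m/s.
- r.move_joints(angles): joint-space move.
- let_go() and close_gripper(strength=None): open the fingers fully, or close them until they stop; strength is the grip in N (None keeps the last).
- r.hold(seconds).
- r.solve_ik(position, orientation): joint angles nearest the present ones, or None.
- cams.capture(name): name is "scene" or "top" or "wrist"; returns a dict with "frame" (480x640x3 uint8, red, green, blue), "vfov" (degrees; the focal length in pixels is half the picture's height over the tangent of half this angle, whatever the lens; pixels are square), "cx", "cy" (the principal point, pixels), "R" (3x3) and "t" (3): a world point X has camera coordinates R X + t. Camera axes: x right, y down, z forward; pixel columns grow to the right and rows downward; lengths in m; the calibration is good to about 2 mm. A picture is of the moment at which its call begins. There is no depth.
A pose or a line that the arm cannot do raises r.Unreachable and nothing moves.
- r.job_done(): hands the job in; it is judged then, once.
Trained networks look in the newest picture that a camera, given by its name, has taken for a name from the list of things; names that differ only in an ending like _2 or _b are one class to them, and where a whole thing is asked for, a point or a joint stands for the part that bears it (a point fixed in the world has none). Each returns a list of dicts, best first, with "confidence" (0 to 1); they miss things now and then, are a little off and sometimes report something else, mostly with a low value. They report only what shows in the picture. A call takes as long as a camera call. They do not tell look-alikes from the thing itself.
- models.search_frame(camera, query): "position" ([column, row] in pixels, amid what is visible of it).
- models.silhouettes(camera, query): "mask" (480x640 bool, what is visible of it) and "position" ([column, row] in pixels, amid what is visible of it).
- models.pinpoint(camera, query): "position" ([column, row] in pixels: a listed point, or the origin of a listed thing).
Readings, each from a call of its own:
- read_time_s(): time.
- read_q(): joint angles.
- read_qd(): joint speeds.
- read_joint_efforts(): joint torques, N m.
- read_ee_pos(): TCP position.
- read_orientation(): TCP orientation.
- read_contact_force(): force on the tool from outside, world axes, zero at the start.
- read_torque(): the same for the moment, N m.
- read_width(): finger opening in m.
- read_gripper_force(): force on a finger pad.
Only numpy, scipy, OpenCV 4.12 (cv2) and the standard library are available. Lean on these libraries where they do the work, as an engineer would, in place of code of your own. Each camera call takes 0.05 s, during which the arm holds its last target. There are 200 camera calls.

TASK

Make up two kits from the stock on the pink mat: the blue tray gets the amber bottle with the white cap, the steel weight and the white jar with the black lid; the yellow tray gets the amber bottle with the green cap and the brass weight. Stand each thing upright on the floor of a compartment of its own, in any compartment of its tray, and let go of it. The amber bottle with the red cap and the small glass beaker are not wanted: leave them where they stand.

Things in the scene. Friction and masses are not known exactly. Their poses are not given: they have to be found in the camera images.
- bottle_white_mid (a point): amber glass bottle with a white screw cap and a white paper band: diameter 32 mm up to 49 mm, then a shoulder and a 25 mm cap (56 to 70 mm), 70 mm tall, about 70 g; belongs in the blue tray. Point: on its axis, half-way up (35 mm above its base); z along its axis, upward. Stands upright on the mat
- bottle_green_mid (a point): amber glass bottle with a green screw cap and a white paper band: diameter 32 mm up to 49 mm, then a shoulder and a 25 mm cap (56 to 70 mm), 70 mm tall, about 70 g; belongs in the yellow tray. Point: on its axis, half-way up (35 mm above its base); z along its axis, upward. Stands upright on the mat
- weight_steel_mid (a point): bright steel knob weight: solid cylinder 38 mm across up to 50 mm, then a narrow neck and a 24 mm knob, 72 mm tall in all, about 500 g; belongs in the blue tray. Point: on its axis, half-way up (36 mm above its base); z along its axis, upward. Stands upright on the mat
- weight_brass_mid (a point): yellow brass knob weight: solid cylinder 38 mm across up to 50 mm, then a narrow neck and a 24 mm knob, 72 mm tall in all, about 500 g; belongs in the yellow tray. Point: on its axis, half-way up (36 mm above its base); z along its axis, upward. Stands upright on the mat
- jar_mid (a point): white plastic jar with a black screw lid: body 39 mm across up to 52 mm, lid 40 mm across from 52 to 68 mm (its top), about 90 g; belongs in the blue tray. Point: on its axis, half-way up (34 mm above its base); z along its axis, upward. Stands upright on the mat
- tray_blue: Blue plastic kit tray, fixed to the bench, an open-topped low tray 184 x 64 mm and 14 mm high, long side along its x axis. Three equal square compartments in a row along x, each 56 x 56 mm inside, centred at x = -60, 0 and +60 mm, y = 0; walls and partitions 4 mm thick, floor 4 mm thick, so the walls stand 10 mm above the compartment floor. Only one thing fits in a compartment. Origin: centre of the tray's underside, on the bench; z up
- tray_yellow: Yellow plastic kit tray, fixed to the bench, an open-topped low tray 184 x 64 mm and 14 mm high, long side along its x axis. Three equal square compartments in a row along x, each 56 x 56 mm inside, centred at x = -60, 0 and +60 mm, y = 0; walls and partitions 4 mm thick, floor 4 mm thick, so the walls stand 10 mm above the compartment floor. Only one thing fits in a compartment. Origin: centre of the tray's underside, on the bench; z up
- bottle_red_mid (a point): amber glass bottle with a red screw cap and a white paper band: diameter 32 mm up to 49 mm, then a shoulder and a 25 mm cap (56 to 70 mm), 70 mm tall, about 70 g; not wanted, stays where it is. Point: on its axis, half-way up (35 mm above its base); z along its axis, upward. Stands upright on the mat
- beaker_mid (a point): small empty clear-glass beaker, 46 mm across and 55 mm tall, loose; not wanted, stays where it is. Point: on its axis, half-way up (27.5 mm above its base); z along its axis, upward
Things that resemble listed ones, but are neither listed nor needed, are in the scene too. What is shaped like the part that bears jar_mid but purple is not meant. There is more than one size of the tray_blue; the job needs the larger.

How it is judged (in metres and radians):
At the end, for the whole second after the job is handed in: White-capped bottle, steel weight and jar in the blue tray, green-capped bottle and brass weight in the yellow tray: each within the tray's outline, down on the compartment floor (within 5 mm in height), upright within 0.12 rad, released and at rest (under 0.02 m/s) (x of bottle_white_mid in the frame of tray_blue between -0.092 and 0.092 m and y of bottle_white_mid in the frame of tray_blue between -0.032 and 0.032 m and z of bottle_white_mid in the frame of tray_blue below 0.044 m and angle between each of bottle_white_mid, weight_steel_mid, jar_mid, bottle_green_mid, weight_brass_mid's own z axis and vertical below 0.12 rad and linear speed of each of bottle_white, weight_steel, jar, bottle_green, weight_brass below 0.02 m/s and x of weight_steel_mid in the frame of tray_blue between -0.092 and 0.092 m and y of weight_steel_mid in the frame of tray_blue between -0.032 and 0.032 m and z of weight_steel_mid in the frame of tray_blue below 0.045 m and x of jar_mid in the frame of tray_blue between -0.092 and 0.092 m and y of jar_mid in the frame of tray_blue between -0.032 and 0.032 m and z of jar_mid in the frame of tray_blue below 0.043 m and x of bottle_green_mid in the frame of tray_yellow between -0.092 and 0.092 m and y of bottle_green_mid in the frame of tray_yellow between -0.032 and 0.032 m and z of bottle_green_mid in the frame of tray_yellow below 0.044 m and x of weight_brass_mid in the frame of tray_yellow between -0.092 and 0.092 m and y of weight_brass_mid in the frame of tray_yellow between -0.032 and 0.032 m and z of weight_brass_mid in the frame of tray_yellow below 0.045 m); the robot touches nothing.
It fails at once if the red-capped bottle is moved from its place by more than 30 mm (distance of bottle_red_mid from where it was at the start of the episode above 0.03 m).
It fails at once if the small beaker is moved from its place by more than 30 mm (distance of beaker_mid from where it was at the start of the episode above 0.03 m).
It also fails if it takes over 133 s, if anything falls off the work surface, if the arm or the gripper's body presses on something with over 40 N, if the wrist force passes 120 N, or if a joint passes its speed limit or range.

## Working session

There is one attempt and no reset: what is moved stays moved. The work goes in short steps, each a Python script; the robot and the scene stay as the last script left them, time stands still between calls to the robot, and variables do not carry over. Pictures are saved under pics/ and viewed, at most 14 in all, crops included, and the job is handed in when it is done.

```bash
mkdir -p pics; ls; python3 - <<'E'
from bench import *
import cv2
for n in ("scene","top"):
    c=cams.capture(n); cv2.imwrite(f"pics/{n}0.png",c["frame"][:,:,::-1]); print(n,c["vfov"],c["cx"],c["cy"],c["R"],c["t"])
    for q in ["bottle_white_mid","weight_steel_mid","weight_brass_mid","jar_mid","tray_blue","tray_yellow","bottle_green_mid","bottle_red_mid","beaker_mid"]:
        print(q,[([round(float(v)) for v in d["position"]],round(d["confidence"],2)) for d in models.pinpoint(n,q)])
print(read_time_s())
E
```

```text
pics
scene 50.36881258858868 322.58685010789554 232.70098799544573 [[ 0.7240173   0.68973567 -0.00797862]
 [ 0.5327132  -0.56646365 -0.62875717]
 [-0.43819585  0.45098075 -0.77756078]] [-0.35106719 -0.27534462  1.25248866]
bottle_white_mid [([351, 238], 0.75), ([438, 231], 0.74)]
weight_steel_mid [([352, 304], 0.88)]
weight_brass_mid [([310, 277], 0.77)]
jar_mid [([403, 214], 0.91), ([440, 227], 0.76)]
tray_blue [([242, 306], 0.61)]
tray_yellow [([426, 169], 0.96)]
bottle_green_mid [([353, 175], 0.66)]
bottle_red_mid [([389, 266], 0.7)]
beaker_mid [([270, 243], 0.9), ([354, 178], 0.21)]
top 51.06310586806184 311.7202297474526 235.10716083573706 [[ 0.00597102 -0.9999791  -0.00248068]
 [-0.991875   -0.00560735 -0.12709262]
 [ 0.12707605  0.0032194  -0.99188775]] [-0.04402812  0.56287384  1.01466169]
bottle_white_mid [([406, 265], 0.65), ([297, 234], 0.6), ([352, 232], 0.6)]
weight_steel_mid [([344, 185], 0.54)]
weight_brass_mid [([352, 230], 0.66)]
jar_mid [([240, 220], 0.78), ([233, 180], 0.56)]
tray_blue [([406, 263], 0.64), ([300, 235], 0.22)]
tray_yellow [([162, 245], 0.72)]
bottle_green_mid [([239, 279], 0.65)]
bottle_red_mid [([344, 187], 0.69), ([297, 191], 0.58)]
beaker_mid [([351, 287], 0.61)]
1.0
```

View pics/scene0.png

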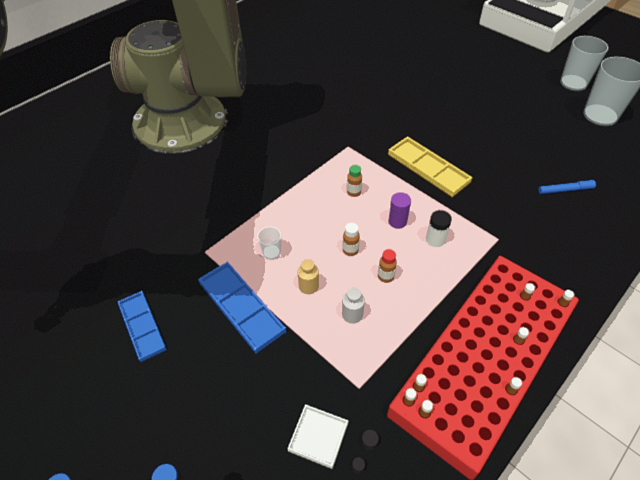

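View pics/top0.png

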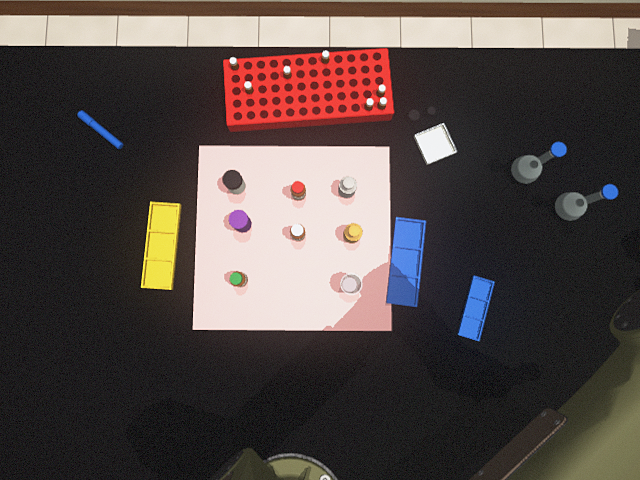

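Scene view: the jar with the black lid is at (440,227) and its purple look-alike is at (401,210). The white cap is at (351,238), red (389,266), green (354,180), brass (309,277), steel (353,304) and the beaker (270,243). The large blue tray is at (242,306), with a smaller one at (142,326), which is not meant. The yellow tray is at (430,165).

Top view: jar (233,181), large blue tray (406,263), small blue tray (477,308).

I'll fit the positions from both cameras and make one crop to confirm the ambiguous pairs.

```bash
cat > h.py <<'E'
from bench import *
import numpy as np, cv2
from scipy.optimize import least_squares
Q={"bottle_white_mid":[(351,238),(297,233)],"bottle_green_mid":[(354,180),(237,279)],"bottle_red_mid":[(388,266),(298,190)],
"weight_steel_mid":[(352,305),(347,186)],"weight_brass_mid":[(309,278),(353,233)],"jar_mid":[(440,228),(233,181)],"beaker_mid":[(270,243),(350,284)]}
B=[(16,0,49),(12.5,49,70)];W=[(19,0,50),(12,50,72)]
PROF=lambda q:B if q[0]=='b' and q[1]=='o' else W if q[0]=='w' else [(19.5,0,52),(20,52,68)] if q[0]=='j' else [(23,0,55)]
H=lambda q:{'w':.072,'j':.068}.get(q[0],.070 if q[1]=='o' else .055)
def K(c): return 240/np.tan(np.radians(c["vfov"]/2))
def proj(c,X):
    p=np.atleast_2d(X)@np.array(c["R"]).T+c["t"]; return K(c)*p[:,:2]/p[:,2:]+[c["cx"],c["cy"]]
def unproj(c,uv,z):
    uv=np.atleast_2d(uv); d=np.c_[(uv-[c["cx"],c["cy"]])/K(c),np.ones(len(uv))]@np.array(c["R"]); o=-np.array(c["R"]).T@c["t"]
    return o+d*((z-o[2])/d[:,2])[:,None]
a=np.linspace(0,2*np.pi,24)
def hullc(c,q,xy,z0=0):
    P=np.vstack([np.c_[xy[0]+r*1e-3*np.cos(a),xy[1]+r*1e-3*np.sin(a),np.full(24,z0+h*1e-3)] for r,l,u in PROF(q) for h in (l,u)])
    h=cv2.convexHull(proj(c,P).astype(np.float32)); b=h.reshape(-1,2)
    return np.r_[b.min(0),b.max(0)]   # bounding box
def nearest(n,q,px):
    L=[d for d in models.silhouettes(n,q) if np.hypot(*(np.array(d["position"])-px))<18]
    return L[0]["mask"] if L else None
def box(m):
    ys,xs=np.nonzero(cv2.morphologyEx(m.astype(np.uint8),cv2.MORPH_OPEN,np.ones((2,2)))); return np.array([xs.min(),ys.min(),xs.max()+1,ys.max()+1])
def fit(q,obs,x0,z0=0):
    f=lambda x:np.concatenate([hullc(c,q,x,z0)-b for c,b in obs]); s=least_squares(f,x0,loss='soft_l1',x_scale=.01); return s.x,f(s.x)
E
cat > m.py <<'E'
from h import *
C=[cams.capture("scene"),cams.capture("top")]; N=["scene","top"]
for q,px in Q.items():
    obs=[]
    for i in (0,1):
        m=nearest(N[i],q,px[i])
        if m is not None: obs.append((C[i],box(m)))
        else: print(q,"missed in",N[i])
    x0=unproj(C[1],px[1],.035)[0,:2]; x1=unproj(C[0],px[0],.035)[0,:2]
    each=[np.round(fit(q,[o],x0)[0],4) for o in obs]
    x,r=fit(q,obs,x0); print(q,x.round(4),each,x1.round(3),r.round(0))
for t,px,lo,hi in [("tray_blue",[(242,306),(406,262)],(95,80,40),(130,255,255)),("tray_yellow",[(430,166),(161,246)],(20,100,60),(35,255,255))]:
    for i in (0,1):
        m=cv2.inRange(cv2.cvtColor(C[i]["frame"],cv2.COLOR_RGB2HSV),lo,hi)
        m=cv2.morphologyEx(m,cv2.MORPH_CLOSE,np.ones((3,3)))
        n,l,s,ce=cv2.connectedComponentsWithStats(m); k=1+np.argmin(np.hypot(*(ce[1:]-px[i]).T)+1e3*(s[1:,4]<300))
        P=cv2.findContours((l==k).astype(np.uint8),0,1)[0][0].reshape(-1,2)+0.
        # fit box outline (x,y,yaw) by bounding in 8 directions
        D=np.array([(np.cos(t),np.sin(t)) for t in np.arange(0,2*np.pi,np.pi/12)])
        so=(P@D.T).max(0)+.3
        def f(v):
            c,s_=np.cos(v[2]),np.sin(v[2]); V=np.array([(v[0]+c*x-s_*y,v[1]+s_*x+c*y,z) for x in(-.092,.092) for y in(-.032,.032) for z in(0,.014)])
            return (proj(C[i],V)@D.T).max(0)-so
        x0=unproj(C[i],px[i],.007)[0,:2]
        best=min((least_squares(f,[*x0,y],loss='soft_l1',x_scale=[.01,.01,.1]) for y in np.radians([-30,0,30])),key=lambda s:s.cost)
        print(t,N[i],best.x[:2].round(4),np.degrees(best.x[2]).round(1),best.cost.round(1),"area",s[k,4])
s,t=C[0]["frame"],C[1]["frame"]
a_=cv2.resize(s[180:350,110:470],None,fx=2.2,fy=2.2)[:,:790]; b_=cv2.resize(t[150:330,185:500],None,fx=1.2,fy=1.2)
cv2.imwrite("pics/crop1.png",a_[:,:,::-1])
E
python3 m.py
```

```text
bottle_white_mid [ 0.5674 -0.0112] [array([ 0.5738, -0.0162]), array([ 0.5664, -0.0132])] [ 0.568 -0.008] [-1. -1. -3. -2. -1. -0. -1. -1.]
bottle_green_mid [0.4689 0.1126] [array([0.4726, 0.1134]), array([0.4651, 0.1077])] [0.47  0.112] [-2. -3. -1. -0. -3. -1. -2. -1.]
bottle_red_mid [ 0.6593 -0.0111] [array([ 0.6609, -0.0105]), array([ 0.6551, -0.0111])] [ 0.661 -0.011] [-2. -1. -0.  1. -2. -3. -1. -1.]
weight_steel_mid [ 0.6685 -0.1149] [array([ 0.6712, -0.1155]), array([ 0.6685, -0.1149])] [ 0.667 -0.117] [-1. -2.  0. -1. -2. -1. -1. -2.]
weight_brass_mid [ 0.5682 -0.1272] [array([ 0.5682, -0.1271]), array([ 0.5634, -0.1284])] [ 0.574 -0.129] [-2. -2. -3.  0. -1. -2. -0. -2.]
jar_mid [0.6748 0.1243] [array([0.6781, 0.1243]), array([0.6718, 0.1224])] [0.677 0.128] [-2. -2. -0.  0. -1. -2. -0. -1.]
beaker_mid [ 0.4584 -0.1224] [array([ 0.4617, -0.1204]), array([ 0.4581, -0.1276])] [ 0.464 -0.123] [-3. -2. -1.  1. -2.  0.  0. -0.]
tray_blue scene [ 0.5116 -0.2409] -6.2 2.1 area 3607
tray_blue top [ 0.513  -0.2423] -6.4 1.2 area 2759
tray_yellow scene [0.5425 0.2819] -3.4 5.2 area 2260
tray_yellow top [0.5439 0.2829] -3.8 1.9 area 2837
```

View pics/crop1.png

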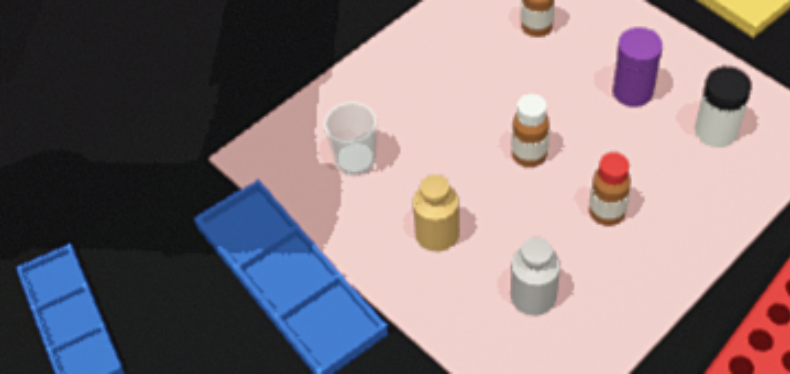

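The crop confirms the choices. The white jar with the black lid is on the right, next to the purple look-alike. The three-compartment blue tray beside the mat is the larger one, since both cameras fit it at 184x64 mm with small residuals. The object positions agree between cameras to a few mm and all are in reach. I'll start with the steel weight.

```bash
cat > go.py <<'E'
from h import *
TR={"blue":((.5123,-.2416),-6.3),"yellow":((.5434,.2825),-3.7)}
def slot(t,k):
    (x,y),w=TR[t]; w=np.radians(w); return x+.06*k*np.cos(w),y+.06*k*np.sin(w)
Z=.088; UP=.20
def pick_place(xy,t,k,grip,first=False):
    rot=[180,0,TR[t][1]]; x,y=xy; u,v=slot(t,k)
    if first: r.movep([x,y,.25],rot)
    else: r.line_to([x,y,UP],vel=.25,rot=rot)
    r.line_to([x,y,Z],vel=.12,rot=rot); close_gripper(grip)
    w=read_width()
    print("width",round(w,4),"force",round(float(np.max(read_gripper_force())),1))
    if w<.028 or w>.045: print("BAD GRASP"); return False
    r.line_to([x,y,UP],vel=.15); r.line_to([u,v,UP],vel=.22)
    print("held width",round(read_width(),4))
    r.line_to([u,v,Z+.008],vel=.12); r.hold(.2); f0=read_contact_force()[2]
    z=Z+.008; 
    while z>Z-.002:
        z-=.001; r.line_to([u,v,z],vel=.02); f=read_contact_force()[2]
        if abs(f-f0)>3: break
    print("touch z-Z",round(z-Z,4),"df",round(f-f0,1)); r.hold(.1)
    let_go(); r.line_to([u,v,UP],vel=.15); print("t",read_time_s()); return True
E
python3 - <<'E'
from go import *
pick_place((.6695,-.115),"blue",1,60,first=True)
c=cams.capture("wrist"); cv2.imwrite("pics/w1.png",c["frame"][:,:,::-1])
E
```

```text
width 0.0364 force 61.1
held width 0.0366
touch z-Z 0.004 df 5.8
t 11.55
```

View pics/w1.png

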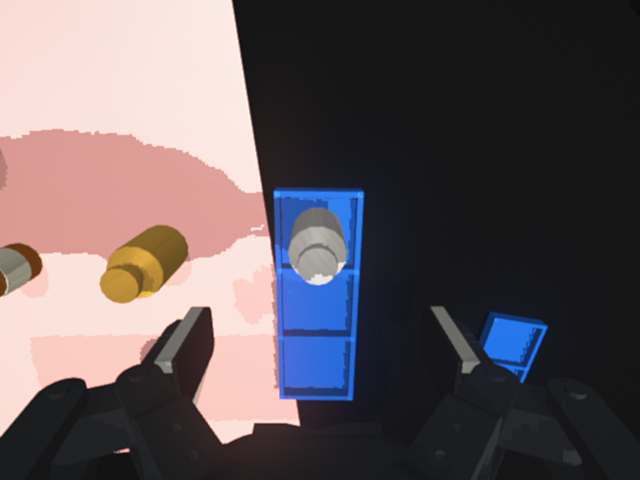

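The steel weight, at about (317,245), stands upright in the far compartment. Touchdown came at exactly +4 mm, which is the floor height. Next is the brass weight to yellow, then the jar to blue.

```bash
python3 - <<'E'
from go import *
ok=pick_place((.567,-.128),"yellow",1,60) and pick_place((.676,.1245),"blue",0,40)
ok=ok and pick_place((.469,.1115),"yellow",-1,40) and pick_place((.568,-.0125),"blue",-1,40)
if ok: r.movep([.45,0,.35],[180,0,0])
for n in ("scene","top"):
    c=cams.capture(n); cv2.imwrite(f"pics/{n}2.png",c["frame"][:,:,::-1])
print(read_time_s())
E
```

```text
width 0.0362 force 61.1
held width 0.0368
touch z-Z 0.004 df 6.2
t 20.4583
width 0.0386 force 40.1
held width 0.0385
touch z-Z 0.004 df 3.2
t 29.45
width 0.0308 force 39.9
held width 0.0309
touch z-Z 0.004 df 3.9
t 38.2583
width 0.0308 force 39.8
held width 0.0311
touch z-Z 0.003 df 9.7
t 47.4833
48.6667
```

View pics/scene2.png

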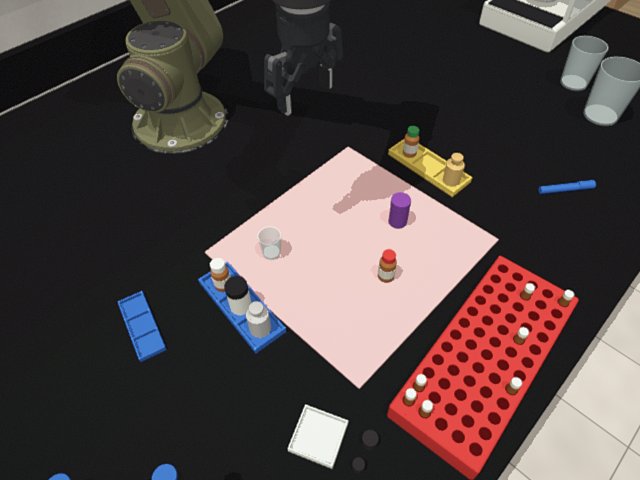

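View pics/top2.png

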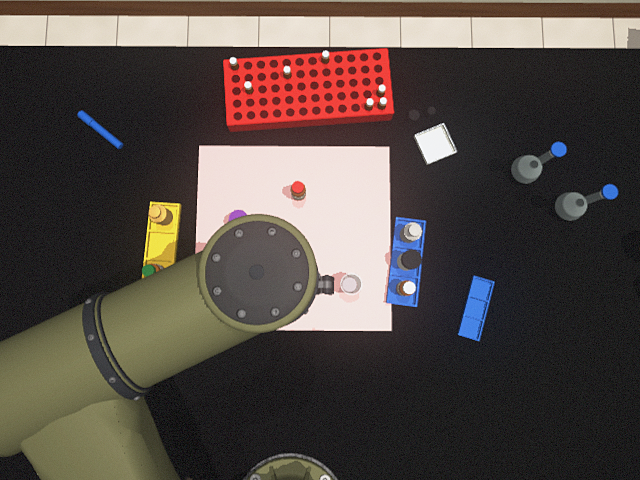

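All five are in the trays. In the scene view, blue holds the white cap (219,272), the jar (238,295) and the steel weight (258,320); yellow holds the green cap (411,142) and the brass weight (455,169). The red bottle (388,266) and the beaker (270,243) have not moved. I'll check seating and tilt in one crop.

```bash
python3 - <<'E'
import cv2,numpy as np
a=cv2.imread("pics/scene2.png"); f=lambda x,y:cv2.resize(a[y:y+100,x:x+100],(390,390),interpolation=cv2.INTER_CUBIC)
cv2.imwrite("pics/crop2.png",np.hstack([f(195,252),f(382,110)]))
E
```

```text
(no output)
```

View pics/crop2.png

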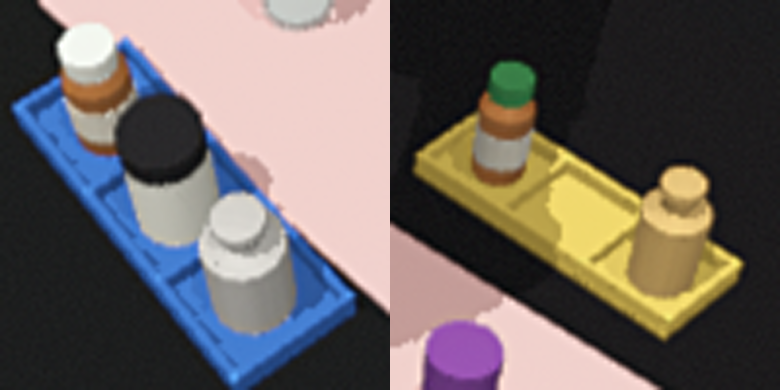

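The crop shows each thing inside its own compartment. The slight outward lean matches the perspective on both sides, and the touchdown heights match the tray floor. I'm handing it in.

```bash
python3 -c "
from bench import *
print(r.job_done())"
```

```text
the job is handed in; nothing more can be done
None
```

I placed both kits and handed the job in at about 49 s of the 133 s allowed: white-capped bottle, jar and steel weight in the blue tray, green-capped bottle and brass weight in the yellow tray, with the red-capped bottle and beaker left where they stood; the hand-in returned no verdict.

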